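# Lock the bench stop screw with its jam nut

## Robot

A 6-joint arm with a two-finger parallel gripper is mounted at the origin on the work surface. World frame = base frame: x ahead of the robot, y to its left, z up, the work surface at z = 0. Lengths are in m, angles in rad, forces in N, time in s.
With the tool pointing down it reaches from about 0.25 to 0.85 m from the base axis. Payload 12.5 kg.
Tool frame: the origin (TCP) lies midway between the tips of the shut fingers; the grasp point (between the pads) lies 19 mm behind it (robot.pinch_z is the distance from the TCP to the grasp point, in m); z points along the fingers, y is the line along which they close (so a half turn about z gives the same grasp; the last joint's range is limited). The gripper opens to 93 mm and grips with 3 to 60 N. Pads are 15 mm wide; open, the fingers measure 128 mm over their backs; the gripper's body (75 mm by 188 mm) begins 65 mm behind the grasp point.
Start: joints at [-1.199, 0.351, 1.652, -0, 1.139, -0.085], TCP at [0.243, -0.494, 0.219] pointing down, gripper open.
Joint ranges: [-2.75, 2.75], [-0.79, 2.1], [0.01, 2.65], [-1.57, 4.71], [0.07, 3.14], [-2.87, 2.87]. Speed limits (rad/s): [2.22, 2.22, 2.79, 3.14, 3.14, 3.14].

## Interface

Orientations are given as a rotation vector (axis times angle).
In Python, from rig import readout, eyes, workorder, robot gives the robot as it stands.
- The arm moves only by the shell command python3 -m crank 'ROWS'. ROWS is JSON, a list of rows, each a list of 5 numbers: the shift along the tool's x, y, z in m, then the turn about the tool's z in degrees, then the opening, from -1 (shut) to 1 (fully open), so that 0 is half open. In form: [[x, y, z, spin, claw], ...]. A call has 1 to 12 rows; each row is the pose to reach, as a shift and turn from the pose commanded when the call began, along the tool's axes at that moment; what a row does not reach only later rows make up. A row lasts 1/12 s, in which the tool goes at most 41.7 mm and 7.16 degrees, less where a joint would pass 70% of its speed; a pose out of reach is approached as far as the arm can. A call with a gripper value outside its range is refused whole. The fingers move at their own pace and stop on an object; the grip force is fixed at half the most. Time passes only in rows, so rows that repeat a pose let the fingers close. It gives the time, the measured TCP pose, the force, the opening and the grip force at its end, in the units of the state.
- readout.get_obs(): the state, without advancing time (a new reading comes with each control period).
- eyes.get_image(name): name is "side" or "top"; returns (picture, depth): 400x640x3 uint8, blue, green, red; 400x640 float32, m along the optical axis (not along the pixel's ray), 0 where there is no reading.
- eyes.camera_info(name): a dict with "K" (3x3 intrinsics, pixels), "R" (3x3) and "t" (3): a world point X has camera coordinates R X + t. Camera axes: x right, y down, z forward; pixel columns grow to the right and rows downward; lengths in m; the calibration is good to about 2 mm. A picture is of the moment at which its call begins. camera_info takes no time and is no camera call.
- workorder.hand_in(): hands the job in; it is judged then, once.
The state is a dict: "time": time; "joint_pos": joint angles; "dq": joint speeds; "effort": joint torques, N m; "tool_pos": TCP position; "tcp_rot": TCP orientation; "ft_force": force on the tool from outside, world axes, zero at the start; "moment": the same for the moment, N m; "gripper_width": opening from 0.0 (shut) to 1.0 (fully open); "grasp_force": force on a finger pad.
Only numpy, scipy, OpenCV 4.12 (cv2) and the standard library are available. Lean on these libraries where they do the work, as an engineer would, in place of code of your own. Each camera call takes 0.05 s, during which the arm holds its last target. There are 200 camera calls.

## Task

Set and lock the stop screw of the green bench fixture: fit the loose key with the yellow tab fully down over the screw's square head and turn it clockwise (seen from above) until its handle rests against the steel stop pin. Then, with the key left there to hold the screw, swing the jam nut's lever clockwise by its red post until the nut is firmly tight, about 15 N of push at the post (25 N strips it), and let go, leaving the key on the screw and the jar, speed square and pliers where they are.

Things in the scene. Friction and masses are not known exactly. Their poses are not given: they have to be found in the camera images.
- fixture: Green cast fixture bolted to the bench; origin on the bench under the vertical screw axis. Base block 100 x 100 x 30 mm. On its -x side a rest plate (x -131 to -69, y -112 to +52 mm, flat top 61.5 mm above the bench) on which the key's handle lies and slides. A red line on it runs along -x from the axis: the handle lies over it when it touches the pin.
- stop_pin (a point): Middle of the steel stop pin standing on the rest plate, 12 mm thick, 34 mm tall; 115 mm along -x and 14 mm along +y from the screw axis in the fixture's frame.
- screw_seat (a point): On the screw axis, on top of the screw's round collar (42 mm across), 62 mm above the bench: the key's underside comes to rest here. Turns with the screw. Square head above it: 24 mm across flats, 22 mm tall, top 5 mm tapered to 18 mm, sides along this x and y. A red mark on top lies to -x: the key's handle must point that way (key's x along this x).
- stop_screw (a joint): Screw angle (rad), clockwise from above positive; 0 = setting, key handle touching the pin. Starts at -0.8 to -0.3, must end within 0.15 of 0. Takes about 0.3 N m to turn, stays where left. Key play on the head: 0.05 rad either way. The biting nut drags the screw along unless the key bears on the pin; never past 0.25.
- key_grip (a point): Centre of the loose key's yellow tab: 36 mm long (key's x), 16 wide (y), 30 tall; 29 mm above the key's underside. The key lies flat on the bench. Its handle (16 wide, 14 mm thick) runs along -x under the tab, ending 126 mm from the hole's axis, which lies 58 mm from this point along +x. Mass 0.15 to 0.3 kg.
- key_hole (a point): Centre of the key's square through hole, on the key's underside. Hole 25.2 mm square, sides along the key's x and y, in a square ring 46 mm wide, 14 mm thick. Seated when within 5 mm of screw_seat.
- lever_post (a point): On the axis of the upright red post of the jam nut's lever, 75 mm above the bench. Post 18 mm thick, 46 to 101 mm above the bench, 85 mm from the screw axis; point x points away from that axis. The lever bar's top is at 47 mm. It swings about the screw axis, goes along when the screw turns, and stays where left.
- jam (a joint): Bite of the nut (rad). Swung clockwise the lever runs free (1.2 N at the post) for an unknown 0.4 to 1 rad, then meets the seat: no motion up to 8 N, then 0.6 mm at the post per extra N. Jam reads 0 till then, 0.02 at 12 N, 0.04 at 15 N, 0.067 at 20 N. Must end above 0.015; stripped beyond 0.1 (25 N). Springs back to about 0.046 if above.
- jar: Blue tack jar, 60 mm across, 75 mm tall, origin under its centre; a bystander.
- square: Orange plastic speed square, a triangle with 160 mm legs, 6 mm thick with a 20 mm fence, flat on the bench; a bystander.
- pliers: Slip-joint pliers with red handles, 150 mm long, flat on the bench; a bystander.

How it is judged:
On the way, in this order (a step that is already met when the one before it is completed fails the run):
1. the key is fully down on the square head, the nut still loose (distance between key_hole and screw_seat below 0.005 m and value of joint jam below 0.01 rad), for 0.2 s.
2. the key, seated, has turned the screw to its setting, handle at the pin, the nut still loose (all of step 1 and value of joint stop_screw between -0.15 and 0.15 rad), for 0.2 s.
At the end, for the whole second after the job is handed in: The key sits fully down on the screw head (hole within 5 mm of the seat), the screw is within 0.15 rad of its setting, the jam nut has bitten by more than 0.015 rad, and all is at rest and let go (distance between key_hole and screw_seat below 0.005 m and value of joint stop_screw between -0.15 and 0.15 rad and value of joint jam above 0.015 rad and linear speed of key below 0.02 m/s); the robot touches nothing.
It fails at once if the jam nut is overtightened (bite beyond 0.1 rad, over 25 N at the post) (value of joint jam above 0.1 rad).
It fails at once if the screw is dragged more than 0.25 rad past its setting (value of joint stop_screw above 0.25 rad).
It fails at once if the jar is moved more than 20 mm (distance of jar from where it was at the start of the episode above 0.02 m).
It fails at once if the square is moved more than 20 mm (distance of square from where it was at the start of the episode above 0.02 m).
It fails at once if the pliers is moved more than 20 mm (distance of pliers from where it was at the start of the episode above 0.02 m).
It also fails if it takes over 72 s, if anything falls off the work surface, if the arm or the gripper's body presses on something with over 40 N, if the wrist force passes 120 N, or if a joint passes its speed limit or range.

## Working session

There is one attempt and no reset: what is moved stays moved. The work goes in short steps, Python scripts to look and compute and a shell command to move; the robot and the scene stay as the last step left them, time stands still between calls to the robot, and variables do not carry over. Pictures are saved under pics/ and viewed, at most 10 in all, crops included, and the job is handed in when it is done.

```bash
mkdir -p pics; ls; python3 - <<'E'
from rig import readout, eyes, workorder, robot
import cv2,numpy as np
o=readout.get_obs();print({k:np.round(v,3) for k,v in o.items()})
for n in("top","side"):
    p,d=eyes.get_image(n);cv2.imwrite(f"pics/{n}0.png",p);np.save(f"pics/{n}0.npy",d)
    c=eyes.camera_info(n);print(n,np.round(c["K"],1).tolist(),np.round(-np.array(c["R"]).T@np.array(c["t"]),3),np.round(c["R"],3).tolist())
E
```

```text
pics
{'time': np.float64(0.0), 'joint_pos': array([-1.199,  0.351,  1.652, -0.   ,  1.139, -0.085]), 'dq': array([ 0.   ,  0.002, -0.001,  0.001, -0.001, -0.   ]), 'effort': array([-1.0000e-03, -4.9732e+01, -2.8526e+01,  7.0000e-02,  2.6000e-02,
       -0.0000e+00]), 'tool_pos': array([ 0.242, -0.493,  0.218]), 'tcp_rot': array([-3.059, -0.711,  0.   ]), 'ft_force': array([ 0.413,  0.2  , -0.039]), 'moment': array([ 0.023,  0.056, -0.021]), 'grasp_force': np.float64(0.0), 'gripper_width': np.float64(1.003)}
top [[380.8, 0.0, 327.6], [0.0, 380.8, 203.6], [0.0, 0.0, 1.0]] [0.537 0.024 0.916] [[0.016, -1.0, -0.026], [-0.997, -0.014, -0.072], [0.072, 0.027, -0.997]]
side [[381.2, 0.0, 316.1], [0.0, 381.2, 196.5], [0.0, 0.0, 1.0]] [0.405 0.646 0.57 ] [[-0.951, -0.307, -0.02], [-0.166, 0.567, -0.807], [0.26, -0.765, -0.59]]
```

View pics/top0.png

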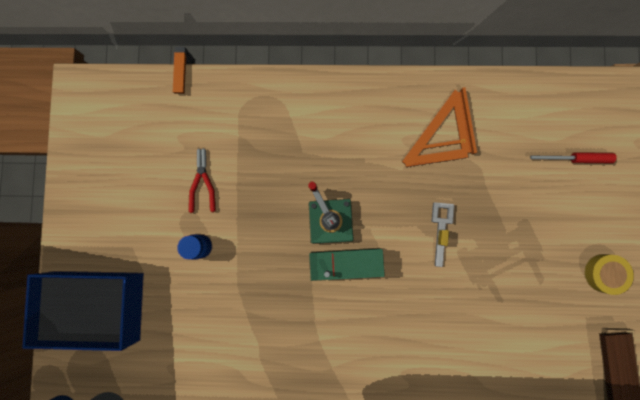

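View pics/side0.png

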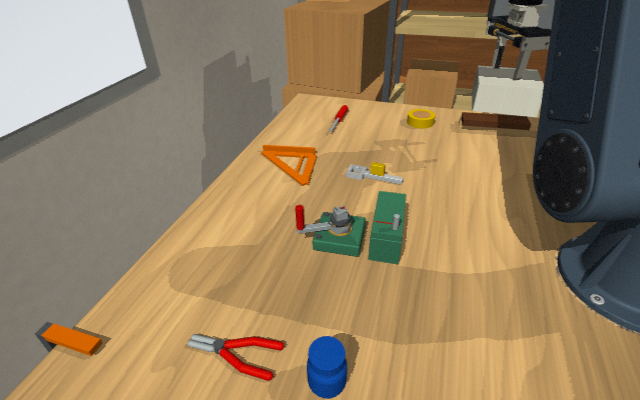

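The top view shows the fixture screw at (331,221), the rest plate at (347,265) with the pin at (327,274), the lever post at (313,186), the key hole at (443,213) and its yellow tab at (444,238). The side view agrees, and the jar, pliers and square are well clear.

```bash
cat > h.py <<'E'
import numpy as np,cv2
from rig import readout,eyes
def ray(n,px,z):
    c=eyes.camera_info(n);R=np.array(c["R"]);C=-R.T@np.array(c["t"])
    px=np.atleast_2d(np.asarray(px,float));d=np.c_[px,np.ones(len(px))]@np.linalg.inv(c["K"]).T@R
    return C+d*((z-C[2])/d[:,2])[:,None]
def proj(n,P):
    c=eyes.camera_info(n);v=(np.atleast_2d(P)@np.array(c["R"]).T+c["t"])@np.array(c["K"]).T
    return v[:,:2]/v[:,2:]
def mask(p,name):
    h=cv2.cvtColor(p,cv2.COLOR_BGR2HSV);H,S,V=cv2.split(h)
    return {"red":((H<6)|(H>174))&(S>150)&(V>60),"green":(H>65)&(H<95)&(S>90),"yellow":(H>22)&(H<34)&(S>170)&(V>60),"grey":(S<50)&(V>60)}[name].astype(np.uint8)
def blobs(p,name,roi,mn=4):
    x0,y0,x1,y1=roi;m=np.zeros(p.shape[:2],np.uint8);m[y0:y1,x0:x1]=mask(p,name)[y0:y1,x0:x1]
    n,l,s,c=cv2.connectedComponentsWithStats(m)
    return [(s[i,4],c[i],np.argwhere(l==i)[:,::-1]) for i in range(1,n) if s[i,4]>=mn]
E
python3 - <<'E'
from h import *
p=cv2.imread("pics/top0.png");d=np.load("pics/top0.npy")
for nm,roi,z in(("yellow",(425,190,470,280),.044),("grey",(425,190,470,280),.014),("green",(295,190,400,290),.0615),("red",(300,170,400,290),.0615)):
    for a,c,pts in blobs(p,nm,roi,5):
        r=cv2.minAreaRect(pts.astype(np.float32));w=ray("top",cv2.boxPoints(r),z)
        print(nm,a,c.round(1),"depth",d[int(c[1]),int(c[0])].round(3),ray("top",c,z).round(3)[0],"box",w[:,:2].round(3).tolist())
a=cv2.resize(p[170:290,295:395],None,fx=6,fy=6,interpolation=cv2.INTER_CUBIC)[:600]
b=cv2.resize(p[195:275,425:460],None,fx=5,fy=5,interpolation=cv2.INTER_CUBIC)
o=np.zeros((600,800,3),np.uint8);o[:,:600]=a;o[:400,600:775]=b;cv2.imwrite("pics/c1.png",o)
E
```

```text
yellow 99 [443.2 237.3] depth 0.862 [ 0.527 -0.215  0.044] box [[0.541, -0.206], [0.541, -0.224], [0.512, -0.224], [0.512, -0.206]]
grey 376 [442.5 214.8] depth 0.912 [ 0.579 -0.222  0.014] box [[0.607, -0.198], [0.608, -0.247], [0.544, -0.246], [0.543, -0.197]]
grey 173 [439.1 255.4] depth 0.887 [ 0.484 -0.214  0.014] box [[0.511, -0.204], [0.511, -0.223], [0.46, -0.223], [0.46, -0.204]]
green 1007 [331.6 223.6] depth 0.836 [0.554 0.038 0.062] box [[0.601, 0.089], [0.608, -0.002], [0.518, -0.009], [0.51, 0.081]]
green 5 [310.6 203.4] depth 0.893 [0.598 0.086 0.062] box [[0.596, 0.089], [0.603, 0.085], [0.602, 0.083], [0.595, 0.087]]
green 1779 [348.  263.8] depth 0.848 [ 0.465 -0.     0.062] box [[0.488, 0.085], [0.5, -0.075], [0.441, -0.078], [0.429, 0.08]]
red 48 [312.  185.5] depth 0.822 [0.639 0.083 0.062] box [[0.647, 0.09], [0.647, 0.077], [0.629, 0.076], [0.629, 0.09]]
```

View pics/c1.png

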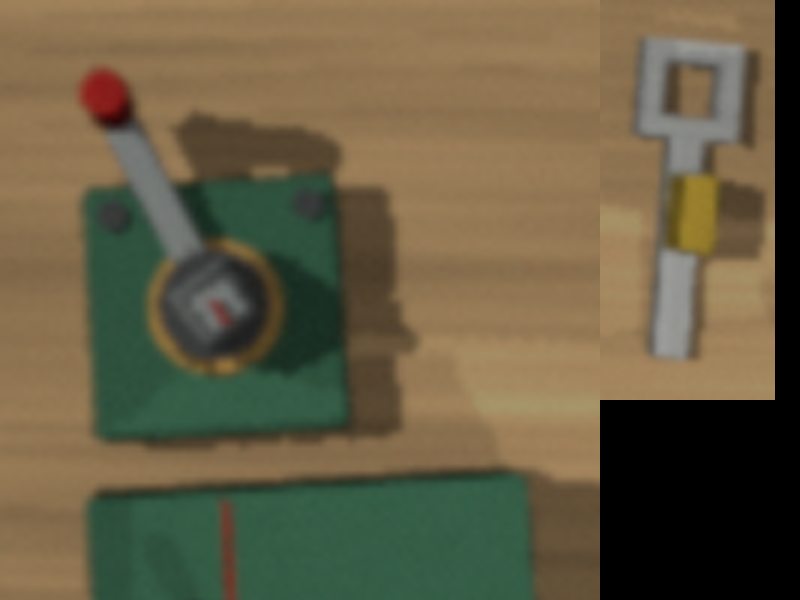

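The crop shows the square head top at about (218,300) with its red mark down and to the right. The lever is up and to the left, the red plate line is at (228,550), and the key hole is at (692,90) with the tab at (693,215).

```bash
python3 - <<'E'
from h import *
p=cv2.imread("pics/top0.png")
H,S,V=cv2.split(cv2.cvtColor(p,cv2.COLOR_BGR2HSV))
def full(px):return np.array(px)
# key: hole = non grey inside the ring
m=mask(p,"grey")[195:275,425:465]
cs,hi=cv2.findContours(m,cv2.RETR_CCOMP,cv2.CHAIN_APPROX_NONE)
for c,h in zip(cs,hi[0]):
    if len(c)>12:
        r=cv2.minAreaRect(c);q=np.array(r[0])+[425,195];print("hole" if h[3]>=0 else "outer",q.round(1),np.round(r[1],1),round(r[2],1),ray("top",q,.014)[0].round(4),
         )
        w=ray("top",cv2.boxPoints(r)+[425,195],.014)[:,:2];e=w[1]-w[0];print("  edge ang deg",np.degrees(np.arctan2(e[1],e[0])).round(1))
# handle centreline rows 252..264 & neck
for y in (228,229,230,250,252,254,256,258,260,262,264):
    x=np.where(mask(p,"grey")[y,430:455])[0]+430
    if len(x):print(y,x.min(),x.max(),ray("top",[x.mean(),y],.014)[0][:2].round(4))
# head top
roi=(322,210,342,232)
sub=p[210:232,322:342];h=cv2.cvtColor(sub,cv2.COLOR_BGR2HSV);print(h[...,2])
R=(h[...,1]>90)&((h[...,0]<12)|(h[...,0]>170));ys,xs=np.where(R);print("redmark",np.c_[xs+322,ys+210].tolist())
# red line
h=cv2.cvtColor(p[245:285,325:345],cv2.COLOR_BGR2HSV);R=((h[...,0]<15)|(h[...,0]>165))&(h[...,1]>60);ys,xs=np.where(R)
w=ray("top",np.c_[xs+325,ys+245],.0615);f=np.polyfit(w[:,0],w[:,1],1);print("line",f,w.min(0),w.max(0),len(xs))
# post top
for n,roi in (("top",(300,170,330,200)),("side",(285,195,312,235))):
    q=cv2.imread(f"pics/{n}0.png")
    for a,c,pts in blobs(q,"red",roi,8): print(n,"post",a,c,ray(n,c,.101 if n=="top" else .075),pts.min(0),pts.max(0))
E
```

```text
outer [439. 255.] [ 8. 22.] 0.0 [ 0.4853 -0.2135  0.014 ]
  edge ang deg -0.2
outer [442.5 216.5] [27. 21.] 90.0 [ 0.5753 -0.2221  0.014 ]
  edge ang deg -89.2
hole [442.5 213. ] [11. 12.] 0.0 [ 0.5836 -0.2222  0.014 ]
  edge ang deg -0.3
228 438 445 [ 0.5483 -0.2196]
229 438 444 [ 0.5459 -0.2185]
230 438 438 [ 0.5435 -0.2115]
250 436 443 [ 0.4969 -0.2147]
252 436 443 [ 0.4922 -0.2147]
254 436 443 [ 0.4876 -0.2147]
256 436 443 [ 0.483  -0.2147]
258 435 443 [ 0.4783 -0.2135]
260 435 443 [ 0.4737 -0.2135]
262 435 442 [ 0.469  -0.2123]
264 435 442 [ 0.4644 -0.2123]
[[109 119 121 119 114 109  82  70  75  86 109 113  98  91  86  83  81  80
   80  81]
 [101 116 121 116 104 100  85  72  73  80 100 120 125 123 104  87  80  76
   76  78]
 [ 95 111 114 107  91  78  70  60  60  65  72  85 100 117 120 105  76  63
   59  62]
 [ 98 112  97  83  69  62  61  61  66  67  58  51  59  77  91  95  91  63
   50  50]
 [118 116  85  64  59  61  63  72  77  68  54  43  38  45  56  73  84  72
   53  49]
 [116  95  68  59  63  69  76  77  72  66  62  55  43  37  38  51  71  78
   65  50]
 [103  75  61  65  74
[... 996 characters left out ...]
8]
 [106 124 109  81  66  61  58  56  48  45  44  46  50  62  71  82  82  64
   50  48]
 [ 88 102 117 106  86  74  68  64  66  78  84  86  79  82  81  79  65  51
   46  47]
 [ 82  88 100 113 101  94  94  87  93 123 133 129 103  87  69  61  54  50
   46  47]
 [ 81  82  87  90  91 102 109  96  99 125 135 130 103  82  78  74  63  58
   58  57]]
redmark [[331, 221], [331, 222], [332, 222], [332, 223]]
line [ 0.07799074 -0.00239136] [0.43970994 0.03059333 0.0615    ] [0.48597167 0.03574496 0.0615    ] 37
top post 48 [311.95833333 185.52083333] [[0.63424096 0.08067823 0.101     ]] [309 182] [315 190]
side post 175 [299.47428571 217.02285714] [[0.63343493 0.08210178 0.075     ]] [296 205] [303 229]
```

```bash
python3 - <<'E'
from h import *
o=np.zeros((560,800,3),np.uint8)
for k,(n,(x0,y0,x1,y1)) in enumerate((("top",(318,206,346,236)),("side",(325,200,365,240)))):
    p=cv2.imread(f"pics/{n}0.png")[y0:y1,x0:x1]
    s=560//(y1-y0) if n=="top" else 10;s=min(s,14)
    u=cv2.resize(p,None,fx=s,fy=s,interpolation=cv2.INTER_CUBIC)
    o[:u.shape[0],400*k:400*k+u.shape[1]]=cv2.convertScaleAbs(u,alpha=1.6)
    if n=="top":
        for t in (85,92,98):
            g=u.max(2);m=(g>t).astype(np.uint8);nn,l,st,ce=cv2.connectedComponentsWithStats(m)
            i=l[int(14*s),int(12*s)];pts=np.argwhere(l==i)[:,::-1].astype(np.float32)
            hull=cv2.convexHull(pts);r=cv2.minAreaRect(hull);b=(cv2.boxPoints(r)+.5)/s-.5+[x0,y0]
            w=ray("top",b,.084)[:,:2];e=w[1]-w[0];f=w[2]-w[1]
            print(t,st[i,4],b.mean(0).round(2),w.mean(0).round(4),np.hypot(*e).round(4),np.hypot(*f).round(4),np.degrees(np.arctan2(e[1],e[0])).round(1)%90)
cv2.imwrite("pics/c2.png",o)
print(ray("top",[[330.8,220.2]],.084))
# expectation along the plate: near/far edges of plate top along red line
p=cv2.imread("pics/top0.png");print(p[240:286,350,1].tolist())
E
```

```text
85 10884 [329.99 220.6 ] [0.5597 0.0409] 0.0203 0.0166 35.4
92 8458 [330.44 220.41] [0.5601 0.04  ] 0.0172 0.0152 35.6
98 6963 [330.59 220.37] [0.5602 0.0396] 0.0157 0.0142 34.9
[[0.56059229 0.03917976 0.084     ]]
[71, 59, 75, 102, 108, 106, 107, 110, 106, 77, 57, 81, 91, 93, 96, 94, 94, 93, 94, 94, 93, 93, 93, 94, 92, 94, 93, 92, 92, 92, 90, 91, 94, 94, 92, 93, 93, 90, 83, 84, 100, 122, 128, 132, 133, 129]
```

View pics/c2.png

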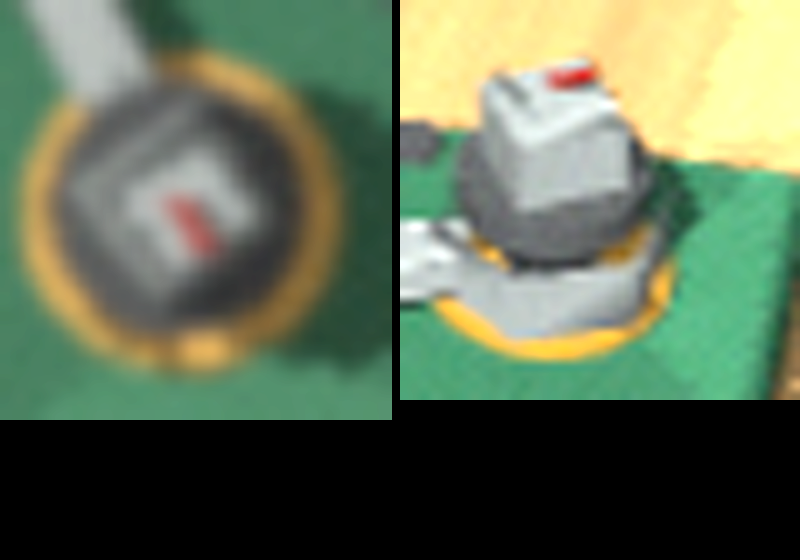

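The head edges lie at 35.4° in the world. The axis is about (0.560, 0.040), which agrees with the red line to 1.5 mm and puts the post at 84 mm (85 given). The fixture yaw is 4.3°, so the screw sits at about -0.54 rad. The key yaw is about -5°, with the tab at about (0.5265, -0.217).

```bash
cat >> h.py <<'E'
from scipy.spatial.transform import Rotation as Ro
def go(x,y,z,yaw,o=None):
    """shift and spin (deg) taking the tool to world x,y,z with tool x at yaw deg"""
    o=o or readout.get_obs();M=Ro.from_rotvec(o["tcp_rot"]).as_matrix()
    y0=np.degrees(np.arctan2(M[1,0],M[0,0]));s=(y0-yaw+180)%360-180
    print("t",round(float(o["time"]),2),"pos",np.round(o["tool_pos"],4),"yaw",round(y0,1),"F",np.round(o["ft_force"],1),"M",np.round(o["moment"],2),"w",round(float(o["gripper_width"]),3),"-> shift",np.round(M.T@(np.array([x,y,z])-o["tool_pos"]),4),"spin",round(s,1))
E
python3 -c "
from h import *
go(.5265,-.2168,.12,-5)"
```

```text
t 0.1 pos [ 0.2425 -0.4933  0.2182] yaw 26.2 F [-0.   0.1  0.5] M [-0.01 -0.04 -0.02] w 1.004 -> shift [ 0.3768 -0.1228  0.0983] spin 31.2
```

```bash
python3 -m crank '[[0.04,-0.013,0.01,6,1],[0.08,-0.026,0.02,12,1],[0.115,-0.037,0.03,18,1],[0.15,-0.049,0.04,25,1],[0.19,-0.062,0.05,31.2,1],[0.225,-0.073,0.06,31.2,1],[0.26,-0.085,0.07,31.2,1],[0.295,-0.096,0.08,31.2,1],[0.335,-0.109,0.09,31.2,1],[0.377,-0.123,0.098,31.2,1],[0.377,-0.123,0.098,31.2,1],[0.377,-0.123,0.098,31.2,1]]'
python3 - <<'E'
from h import *
go(.5265,-.2168,.012,-5)
p,d=eyes.get_image("side");cv2.imwrite("pics/s1.png",p)
for a,c,pts in blobs(p,"yellow",(340,150,410,190),20):
    print(a,c,pts.min(0),pts.max(0),ray("side",c,.029))
    print("expected centre px",proj("side",[.5265,-.2168,.029]))
print("tab top corners px",proj("side",[.5265,-.2168,.044]))
E
```

```text
time: 1.1
tool_pos: [0.5274, -0.2151, 0.1197]
tcp_rot: [-3.138, 0.133, 0.002]
ft_force: [0.0, 0.4, 0.4]
gripper_width: 1.001
grasp_force: 0.0
t 1.1 pos [ 0.5274 -0.2151  0.1197] yaw -4.8 F [0.  0.4 0.4] M [0.06 0.04 0.02] w 1.001 -> shift [-0.0007  0.0019  0.1077] spin 0.2
161 [377.29192547 168.53416149] [371 162] [384 175] [[ 0.5254501  -0.22047517  0.029     ]]
expected centre px [[376.64249135 169.18405493]]
tab top corners px [[377.06103981 164.33134136]]
```

Side view agrees within a few mm; descend and grasp.

```bash
python3 -m crank '[[-0.001,0.002,0.035,0,1],[-0.001,0.002,0.065,0,1],[-0.001,0.002,0.09,0,1],[-0.001,0.002,0.107,0,1],[-0.001,0.002,0.107,0,0],[-0.001,0.002,0.107,0,-0.6],[-0.001,0.002,0.107,0,-1],[-0.001,0.002,0.107,0,-1],[-0.001,0.002,0.107,0,-1],[-0.001,0.002,0.107,0,-1],[-0.001,0.002,0.107,0,-1]]'
```

```text
time: 2.07
tool_pos: [0.5258, -0.2189, 0.0142]
tcp_rot: [3.138, -0.138, 0.001]
ft_force: [-0.2, 0.5, 0.1]
gripper_width: 0.547
grasp_force: 0.0
```

```bash
python3 -m crank '[[0,0,0,0,-1],[0,0,0,0,-1],[0,0,0,0,-1],[0,0,0,0,-1],[0,0,0,0,-1],[0,0,0,0,-1],[0,0,0,0,-1],[0,0,0,0,-1]]'
```

```text
time: 2.73
tool_pos: [0.5255, -0.2188, 0.0136]
tcp_rot: [-3.139, 0.138, 0.0]
ft_force: [0.8, 0.5, -0.4]
gripper_width: 0.17
grasp_force: 30.0
```

```bash
python3 -m crank '[[0,0,-0.02,0,-1],[0,0,-0.055,0,-1],[0,0,-0.09,0,-1],[0,0,-0.125,0,-1],[0,0,-0.125,0,-1],[0,0,-0.125,0,-1]]'
python3 - <<'E'
from h import *
go(.5265,-.2168,.012,-5)
for n in("top","side"):
    p,d=eyes.get_image(n);cv2.imwrite(f"pics/{n}2.png",p)
t=readout.get_obs()["tool_pos"]
c=t+[0.058*.996,-.058*.087,0];c[2]=t[2]-.010
print("hole expected",c,proj("top",c),proj("side",c))
a=cv2.imread("pics/top2.png");b=cv2.imread("pics/side2.png")
q=proj("top",c)[0].astype(int);r=proj("side",c)[0].astype(int)
f=lambda im,q:cv2.resize(im[q[1]-40:q[1]+40,q[0]-40:q[0]+40],None,fx=5,fy=5,interpolation=cv2.INTER_CUBIC)
print(q,r);cv2.imwrite("pics/c3.png",np.hstack([f(a,q),f(b,r)]))
E
```

```text
time: 3.23
tool_pos: [0.5261, -0.2191, 0.1399]
tcp_rot: [3.137, -0.138, 0.004]
ft_force: [-0.5, 0.3, -2.2]
gripper_width: 0.174
grasp_force: 30.0
t 3.23 pos [ 0.5261 -0.2191  0.1399] yaw -5.0 F [-0.5  0.3 -2.2] M [0.06 0.03 0.02] w 0.174 -> shift [-0.0002 -0.0025  0.1279] spin -0.0
hole expected [ 0.58249493 -0.22344713  0.12725385] [[458.24304394 210.91324393]] [[358.14334124 131.86904877]]
[458 210] [358 131]
```

View pics/c3.png

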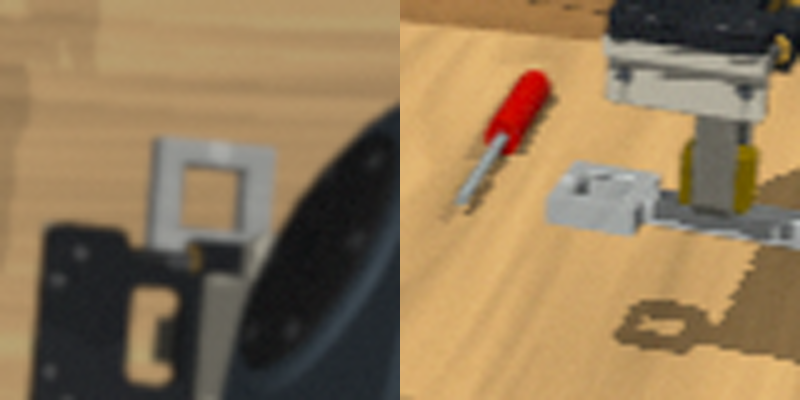

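The key is held level; its hole shows at crop (212,197), about pixel (460,209). I'll measure the hole relative to the TCP.

```bash
python3 - <<'E'
from h import *
p=cv2.imread("pics/top2.png");o=readout.get_obs();t=o["tool_pos"]
u=cv2.resize(p[190:230,440:480],None,fx=8,fy=8,interpolation=cv2.INTER_CUBIC)
S=cv2.cvtColor(u,cv2.COLOR_BGR2HSV)[...,1]
for th in (50,65,80):
    n,l,st,ce=cv2.connectedComponentsWithStats((S>th).astype(np.uint8))
    i=l[int(19.4*8),int(20.4*8)];pts=np.argwhere(l==i)[:,::-1].astype(np.float32)
    r=cv2.minAreaRect(pts);b=(cv2.boxPoints(r)+.5)/8-.5+[440,190];w=ray("top",b,t[2])[:,:2]
    e=w[1]-w[0];f=w[2]-w[1];print(th,w.mean(0).round(4),"rel",(w.mean(0)-t[:2]).round(4),np.hypot(*e).round(4),np.hypot(*f).round(4),(np.degrees(np.arctan2(e[1],e[0]))+45)%90-45)
d=eyes.get_image("top")[1];print("depth near ring",d[200,450:475].round(3))
q=eyes.camera_info("top");R=np.array(q["R"]);Cc=-R.T@q["t"]
for px in((455,200),(465,200),(450,210),(471,208)):
    v=np.linalg.inv(q["K"])@[*px,1]*d[px[1],px[0]];print(px,(R.T@v+Cc).round(4))
E
```

```text
50 [ 0.5854 -0.2228] rel [ 0.0606 -0.0044] 0.0255 0.0228 -4.621117423705826
65 [ 0.5855 -0.2228] rel [ 0.0607 -0.0044] 0.0245 0.0217 -4.783763938580343
80 [ 0.5855 -0.2228] rel [ 0.0607 -0.0044] 0.0235 0.0203 -4.924582302931789
depth near ring [0.775 0.774 0.776 0.774 0.771 0.772 0.776 0.773 0.775 0.775 0.777 0.773
 0.776 0.774 0.774 0.775 0.774 0.774 0.775 0.774 0.774 0.773 0.911 0.907
 0.908]
(455, 200) [ 0.6038 -0.2131  0.1401]
(465, 200) [ 0.6044 -0.2342  0.1369]
(450, 210) [ 0.5834 -0.2031  0.1395]
(471, 208) [ 0.5883 -0.2466  0.1357]
```

```bash
python3 -c "
from h import *
go(.5111,.0052,.125,35.4)"
```

```text
t 3.38 pos [ 0.5246 -0.2183  0.1369] yaw -5.0 F [-0.7  0.4 -2.2] M [ 0.02  0.04 -0.03] w 0.168 -> shift [-0.033  -0.2215  0.0122] spin -40.4
```

```bash
python3 -m crank '[[-0.004,-0.03,0,-6,-1],[-0.01,-0.06,0,-13,-1],[-0.014,-0.095,0,-20,-1],[-0.019,-0.13,0,-27,-1],[-0.024,-0.165,0,-34,-1],[-0.03,-0.2,0.005,-40.4,-1],[-0.033,-0.2215,0.01,-40.4,-1],[-0.033,-0.2215,0.012,-40.4,-1],[-0.033,-0.2215,0.012,-40.4,-1],[-0.033,-0.2215,0.012,-40.4,-1]]'
python3 - <<'E'
from h import *
go(.5111,.0052,.125,35.4)
for n in("top","side"):
    p,d=eyes.get_image(n);cv2.imwrite(f"pics/{n}3.png",p)
    o=readout.get_obs();print(o["tool_pos"].round(4))
a=cv2.imread("pics/top3.png");b=cv2.imread("pics/side3.png")
f=lambda im,q:cv2.resize(im[q[1]-30:q[1]+30,q[0]-25:q[0]+25],None,fx=8,fy=8,interpolation=cv2.INTER_CUBIC)
cv2.imwrite("pics/c4.png",np.hstack([f(a,(331,218)),f(b,(342,205))]))
E
```

```text
time: 4.22
tool_pos: [0.5117, 0.0044, 0.1257]
tcp_rot: [-2.993, -0.954, 0.003]
ft_force: [0.3, -0.6, -1.5]
gripper_width: 0.171
grasp_force: 30.0
t 4.22 pos [0.5117 0.0044 0.1257] yaw 35.4 F [ 0.3 -0.6 -1.5] M [-0.01  0.07  0.02] w 0.171 -> shift [ 0.     -0.001   0.0007] spin -0.0
[0.5119 0.004  0.1261]
[0.5121 0.0038 0.1263]
```

View pics/c4.png

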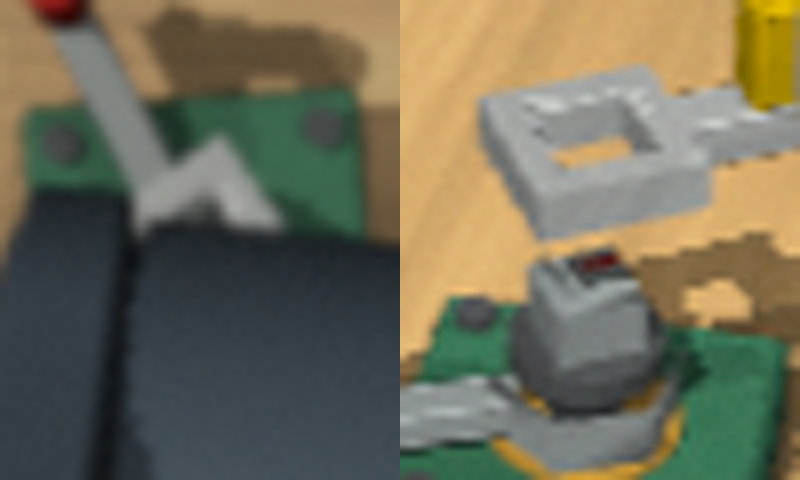

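The top view is mostly hidden by the wrist. It shows the ring's far corner at about (332.9,206.1) and left corner at about (323.5,216.1). The side view shows the ring centre at about (341.3,191.1), hovering over the head.

```bash
python3 - <<'E'
from h import *
z=.126
print("top far corner",ray("top",[332.4,205.6],z),"exp .592 .0346"); print("left",ray("top",[323.0,215.6],z),"exp .5654 .0721")
print("ring centre side",ray("side",[341.3,191.1],z))
b=cv2.imread("pics/side0.png")
# head in side view: expected px of its top corners / base for axis (.560,.040), yaw 35.4
c,s=np.cos(np.radians(35.4)),np.sin(np.radians(35.4))
for h,zz in((9,.084),(12,.079),(12,.062)):
    P=[[.560+(c*i-s*j)*h/1e3,.040+(s*i+c*j)*h/1e3,zz] for i,j in((1,1),(1,-1),(-1,-1),(-1,1))]
    q=proj("side",P);print(zz,(np.c_[400+(q[:,0]+.5-325)*10,(q[:,1]+.5-200)*10]).round(0).tolist())
q=proj("top",[[.560,.040,.084]]);print(q)
E
```

```text
top far corner [[0.58979522 0.03555021 0.126     ]] exp .592 .0346
left [[0.56869427 0.05475863 0.126     ]] exp .5654 .0721
ring centre side [[0.55723673 0.03905882 0.126     ]]
0.084 [[524.0, 116.0], [495.0, 65.0], [576.0, 48.0], [606.0, 98.0]]
0.079 [[515.0, 147.0], [476.0, 79.0], [583.0, 56.0], [625.0, 123.0]]
0.062 [[514.0, 211.0], [476.0, 142.0], [582.0, 119.0], [622.0, 187.0]]
[[330.42042931 220.46541202]]
```

```bash
python3 -m crank '[[0.0018,0.0009,0.01,0,-1],[0.0018,0.0009,0.02,0,-1],[0.0018,0.0009,0.024,0,-1],[0.0018,0.0009,0.027,0,-1],[0.0018,0.0009,0.03,0,-1],[0.0018,0.0009,0.032,0,-1],[0.0018,0.0009,0.034,0,-1],[0.0018,0.0009,0.034,0,-1]]'; python3 -c "
from h import *
go(.5131,.0047,.076,35.4)"
```

```text
time: 4.98
tool_pos: [0.514, 0.0052, 0.0927]
tcp_rot: [-2.993, -0.955, 0.0]
ft_force: [-2.1, 1.4, 0.4]
gripper_width: 0.169
grasp_force: 30.0
t 4.98 pos [0.514  0.0052 0.0927] yaw 35.4 F [-2.1  1.4  0.4] M [0.42 0.29 0.16] w 0.169 -> shift [-0.001  -0.0001  0.0167] spin -0.0
```

```bash
python3 -m crank '[[-0.0008,-0.001,0.002,0,-1],[-0.0008,-0.001,0.004,0,-1],[-0.0008,-0.001,0.006,0,-1],[-0.0008,-0.001,0.006,0,-1]]'; python3 -c "
from h import *
go(.5131,.0047,.076,35.4)"
```

```text
time: 5.32
tool_pos: [0.5127, 0.005, 0.0871]
tcp_rot: [2.992, 0.955, -0.0]
ft_force: [-5.2, -3.8, 7.4]
gripper_width: 0.17
grasp_force: 30.0
t 5.32 pos [0.5127 0.005  0.0871] yaw 35.4 F [-5.2 -3.8  7.4] M [-0.47  0.69  0.03] w 0.17 -> shift [0.0002 0.0004 0.0111] spin -0.0
```

```bash
python3 -m crank '[[-0.001,0,0,0,-1],[-0.0015,0,0.001,0,-1],[-0.0015,0,0.003,0,-1],[-0.0015,0,0.005,0,-1],[-0.0015,0,0.005,0,-1]]'; python3 -c "
from h import *
go(.5131,.0047,.076,35.4)"
```

```text
time: 5.73
tool_pos: [0.5115, 0.0046, 0.0811]
tcp_rot: [-2.993, -0.954, 0.001]
ft_force: [0.6, 1.0, -2.4]
gripper_width: 0.17
grasp_force: 30.0
t 5.73 pos [0.5115 0.0046 0.0811] yaw 35.4 F [ 0.6  1.  -2.4] M [0.11 0.02 0.07] w 0.17 -> shift [0.0014 0.0008 0.0051] spin -0.0
```

```bash
python3 -m crank '[[0,0,0.002,0,-1],[0,0,0.004,0,-1],[0,0,0.0055,0,-1],[0,0,0.0065,0,-1],[0,0,0.0065,0,-1],[0,0,0.0065,0,-1]]'; python3 -c "
from h import *
go(.5115,.0046,.076,4.3)"
```

```text
time: 6.23
tool_pos: [0.5127, 0.0051, 0.0758]
tcp_rot: [2.993, 0.955, 0.004]
ft_force: [2.1, 7.2, 5.1]
gripper_width: 0.171
grasp_force: 30.0
t 6.23 pos [0.5127 0.0051 0.0758] yaw 35.4 F [2.1 7.2 5.1] M [ 0.94 -0.05  0.19] w 0.171 -> shift [-0.0012 -0.0003 -0.0002] spin 31.1
```

```bash
python3 -m crank '[[0.0002,-0.0052,-0.0005,5,-1],[0.0009,-0.0105,-0.0005,10,-1],[0.0021,-0.0156,-0.0005,15,-1],[0.0036,-0.0206,-0.0005,20,-1],[0.0056,-0.0254,-0.0005,25,-1],[0.007,-0.0283,-0.0005,28,-1],[0.007,-0.0283,-0.0005,28,-1]]'; python3 -c "
from h import *
go(.5115,.0046,.076,4.3)"
```

```text
time: 6.82
tool_pos: [0.5019, 0.0322, 0.0759]
tcp_rot: [-3.135, -0.199, -0.004]
ft_force: [5.0, 3.5, -1.0]
gripper_width: 0.17
grasp_force: 30.0
t 6.82 pos [0.5019 0.0322 0.0759] yaw 7.3 F [ 5.   3.5 -1. ] M [ 0.87 -0.46  0.12] w 0.17 -> shift [ 0.006   0.0286 -0.0001] spin 3.0
```

```bash
python3 -m crank '[[0.0000,-0.0016,0,1.5,-1],[0.0001,-0.0032,0,3,-1],[0.0002,-0.0047,0,4.5,-1],[0.0002,-0.0047,0,4.5,-1]]'; python3 -c "
from h import *
go(.5115,.0046,.076,4.3)
p,d=eyes.get_image('side');cv2.imwrite('pics/s5.png',cv2.resize(p[180:280,290:420],None,fx=6,fy=6,interpolation=cv2.INTER_CUBIC))"
```

```text
time: 7.15
tool_pos: [0.5015, 0.0359, 0.0759]
tcp_rot: [3.139, 0.08, 0.003]
ft_force: [4.1, -1.9, -0.7]
gripper_width: 0.168
grasp_force: 30.2
t 7.15 pos [0.5015 0.0359 0.0759] yaw 2.9 F [ 4.1 -1.9 -0.7] M [-0.33 -0.45  0.47] w 0.168 -> shift [ 0.0083  0.0318 -0.    ] spin -1.4
```

View pics/s5.png

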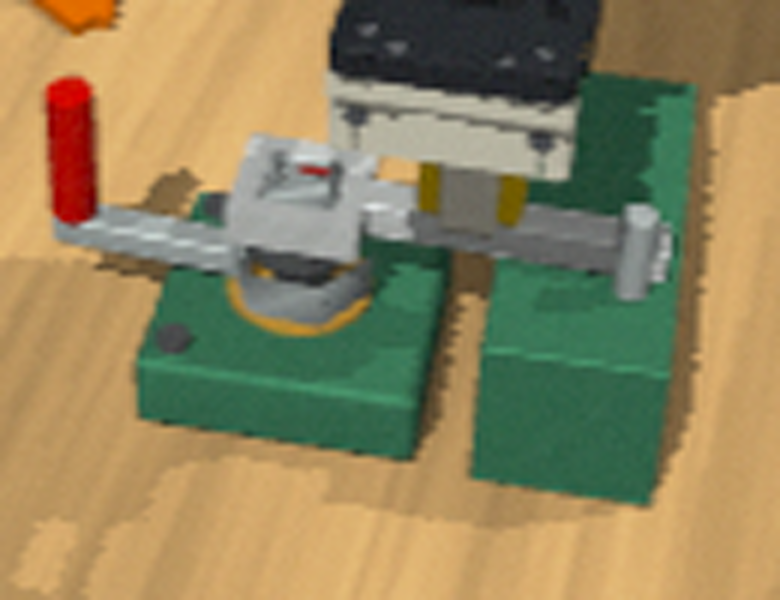

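The side view shows the key seated with the head poking through its ring, and the handle against the pin at crop (635,250). I'll press slightly onto the pin, then release and rise.

```bash
python3 -m crank '[[0,-0.001,0,1,-1],[0,-0.001,0,1,-1],[0,-0.001,0,1,-1]]'; python3 -m crank '[[0,0,0,-0.5,-0.8],[0,0.001,0,-1,-0.4],[0,0.001,0,-1,0],[0,0.001,0,-1,0],[0,0.001,0,-1,0],[0,0.001,0,-1,0],[0,0.001,-0.02,-1,0],[0,0.001,-0.05,-1,0],[0,0.001,-0.085,-1,0],[0,0.001,-0.12,-1,0],[0,0.001,-0.12,-1,0]]'; python3 -c "
from h import *
go(.5115,.0046,.076,4.3)
p,d=eyes.get_image('side');q,d=eyes.get_image('top')
cv2.imwrite('pics/side6.png',p);cv2.imwrite('pics/top6.png',q)
for n,im,roi in(('top',q,(290,150,380,215)),('side',p,(285,180,330,230))):
    for a,c,pts in blobs(im,'red',roi,8): print(n,a,c,pts.min(0),pts.max(0),ray(n,c,.101 if n=='top' else .075))
cv2.imwrite('pics/c6.png',np.hstack([cv2.resize(p[180:260,295:415],None,fx=4,fy=4),cv2.resize(q[170:290,300:380],None,fx=4,fy=4)[:320]]))"
```

```text
time: 7.45
tool_pos: [0.5016, 0.0361, 0.0759]
tcp_rot: [3.139, 0.055, 0.004]
ft_force: [4.6, -9.6, 0.4]
gripper_width: 0.175
grasp_force: 30.5
time: 8.37
tool_pos: [0.5031, 0.0365, 0.2017]
tcp_rot: [3.14, 0.079, 0.015]
ft_force: [0.9, -0.0, 1.2]
gripper_width: 0.503
grasp_force: 0.0
t 8.37 pos [0.5031 0.0365 0.2017] yaw 2.9 F [ 0.9 -0.   1.2] M [ 0.06 -0.01 -0.05] w 0.503 -> shift [0.0056 0.0322 0.1257] spin -1.4
top 46 [330.63043478 181.56521739] [328 178] [334 185] [[0.64334537 0.04053014 0.101     ]]
side 163 [301.42944785 204.57055215] [298 193] [305 216] [[0.64376622 0.04129206 0.075     ]]
```

View pics/c6.png

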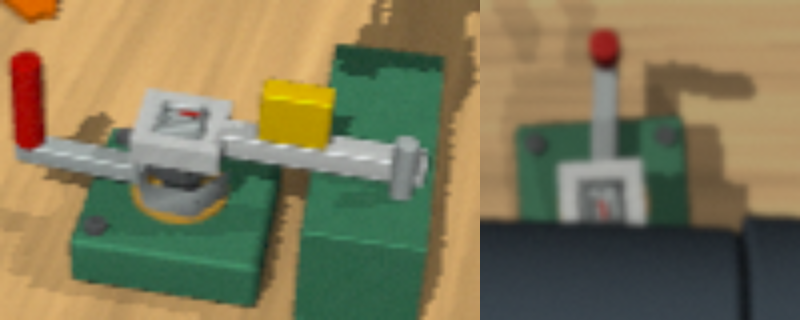

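The key lies seated with its handle at the pin. The post stands at (0.6435, 0.041), 83 mm from the axis. I'll straddle the post with half-open fingers.

```bash
python3 -m crank '[[0.035,0.001,0,2,-0.3],[0.07,0.0015,0,2,-0.3],[0.105,0.002,0,2,-0.3],[0.1405,0.0026,0,2,-0.3],[0.1405,0.0026,0.02,2,-0.3],[0.1405,0.0026,0.05,2,-0.3],[0.1405,0.0026,0.08,2,-0.3],[0.1405,0.0026,0.085,2,-0.3]]'; python3 -c "
from h import *
go(.6435,.041,.062,.9)
p,d=eyes.get_image('side');cv2.imwrite('pics/c7.png',cv2.resize(p[140:240,260:400],None,fx=5,fy=5))"
```

```text
time: 9.13
tool_pos: [0.6374, 0.0408, 0.1036]
tcp_rot: [-3.141, -0.024, 0.016]
ft_force: [-0.8, -0.2, -0.4]
gripper_width: 0.349
grasp_force: 0.0
t 9.13 pos [0.6374 0.0408 0.1036] yaw 0.9 F [-0.8 -0.2 -0.4] M [ 0.03  0.1  -0.  ] w 0.349 -> shift [ 0.0065 -0.0001  0.0416] spin -0.0
```

View pics/c7.png

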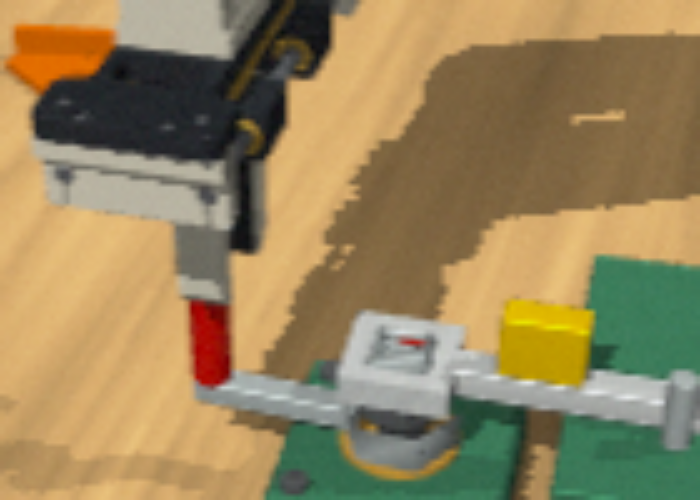

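The fingers straddle the post just above its top.

```bash
python3 -m crank '[[0.003,0,0,0,-0.3],[0.005,0,0.015,0,-0.3],[0.005,0,0.03,0,-0.3],[0.005,0,0.041,0,-0.3],[0.005,0,0.041,0,-0.3]]'; python3 -c "
from h import *
go(.6435,.041,.062,.9)"
```

```text
time: 9.6
tool_pos: [0.6452, 0.0409, 0.0678]
tcp_rot: [-3.141, -0.024, 0.004]
ft_force: [0.0, 0.3, -0.6]
gripper_width: 0.351
grasp_force: 0.0
t 9.6 pos [0.6452 0.0409 0.0678] yaw 0.9 F [ 0.   0.3 -0.6] M [ 0.02  0.03 -0.04] w 0.351 -> shift [-0.0016 -0.0002  0.0058] spin -0.0
```

```bash
cat > chk.py <<'E'
from h import *
import sys
o=readout.get_obs();M=Ro.from_rotvec(o["tcp_rot"]).as_matrix();f=M.T@o["ft_force"]
print("t",o["time"].round(2),o["tool_pos"].round(4),"yaw",np.degrees(np.arctan2(M[1,0],M[0,0])).round(1),"Ftool",f.round(1))
sys.exit(int(abs(f[1])>float(sys.argv[1])))
E
python3 -m crank '[[-0.0003,0.0074,0,5,-0.3],[-0.0013,0.0147,0,10,-0.3],[-0.0029,0.0219,0,15,-0.3],[-0.0051,0.0289,0,20,-0.3],[-0.0079,0.0357,0,25,-0.3],[-0.0079,0.0357,0,25,-0.3]]' >/dev/null; python3 chk.py 4.5 &&
python3 -m crank '[[-0.0001,0.0044,0,3,-0.3],[-0.0001,0.0044,0,3,-0.3]]' >/dev/null && python3 chk.py 4.5 &&
python3 -m crank '[[-0.0001,0.0044,0,3,-0.3],[-0.0001,0.0044,0,3,-0.3]]' >/dev/null && python3 chk.py 4.5 &&
python3 -m crank '[[-0.0001,0.0044,0,3,-0.3],[-0.0001,0.0044,0,3,-0.3]]' >/dev/null && python3 chk.py 4.5 &&
python3 -m crank '[[-0.0001,0.0044,0,3,-0.3],[-0.0001,0.0044,0,3,-0.3]]' >/dev/null && python3 chk.py 4.5
```

```text
Traceback (most recent call last):
  File "chk.py", line 4, in <module>
    print("t",o["time"].round(2),o["tool_pos"].round(4),"yaw",np.degrees(np.arctan2(M[1,0],M[0,0])).round(1),"Ftool",f.round(1))
              ^^^^^^^^^^^^^^^
AttributeError: 'float' object has no attribute 'round'
```

```bash
sed -i 's/o\["time"\].round(2)/round(float(o["time"]),2)/' chk.py
python3 chk.py 4.5 &&
python3 -m crank '[[-0.0001,0.0044,0,3,-0.3],[-0.0001,0.0044,0,3,-0.3]]' >/dev/null && python3 chk.py 4.5 &&
python3 -m crank '[[-0.0001,0.0044,0,3,-0.3],[-0.0001,0.0044,0,3,-0.3]]' >/dev/null && python3 chk.py 4.5 &&
python3 -m crank '[[-0.0001,0.0044,0,3,-0.3],[-0.0001,0.0044,0,3,-0.3]]' >/dev/null && python3 chk.py 4.5
```

```text
t 10.1 [0.6389 0.0042 0.0705] yaw -24.4 Ftool [-0.5  0.5 -1. ]
t 10.27 [0.6372 0.0009 0.0704] yaw -27.1 Ftool [-1.   0.4 -0.3]
t 10.43 [ 0.6352 -0.0027  0.0703] yaw -30.1 Ftool [ 0.3 -1.2 -0.9]
t 10.6 [ 0.6327 -0.0063  0.0701] yaw -33.0 Ftool [-0.3 -0.3  0.1]
```

```bash
S(){ python3 chk.py 4; }
python3 -m crank '[[-0.0001,0.0044,0,3,-0.3],[-0.0001,0.0044,0,3,-0.3]]' >/dev/null && S &&
python3 -m crank '[[-0.0001,0.0044,0,3,-0.3],[-0.0001,0.0044,0,3,-0.3]]' >/dev/null && S &&
python3 -m crank '[[-0.0001,0.0044,0,3,-0.3],[-0.0001,0.0044,0,3,-0.3]]' >/dev/null && S &&
python3 -m crank '[[-0.0001,0.0044,0,3,-0.3],[-0.0001,0.0044,0,3,-0.3]]' >/dev/null && S &&
python3 -m crank '[[-0.0001,0.0044,0,3,-0.3],[-0.0001,0.0044,0,3,-0.3]]' >/dev/null && S &&
python3 -m crank '[[-0.0001,0.0044,0,3,-0.3],[-0.0001,0.0044,0,3,-0.3]]' >/dev/null && S
```

```text
t 10.77 [ 0.63 -0.01  0.07] yaw -36.0 Ftool [-0.2  0.2 -0.2]
t 10.93 [ 0.6275 -0.0132  0.0698] yaw -39.0 Ftool [-0.7 -4.6  0.7]
```

```bash
S(){ python3 chk.py $1; }
python3 -m crank '[[0,0,0,0,-0.3],[0,0,0,0,-0.3]]' >/dev/null && S 7 &&
python3 -m crank '[[0,0.0015,0,1,-0.3],[0,0.0015,0,1,-0.3]]' >/dev/null && S 9 &&
python3 -m crank '[[0,0.0015,0,1,-0.3],[0,0.0015,0,1,-0.3]]' >/dev/null && S 11 &&
python3 -m crank '[[0,0.0015,0,1,-0.3],[0,0.0015,0,1,-0.3]]' >/dev/null && S 12
```

```text
t 11.1 [ 0.6275 -0.0132  0.0698] yaw -38.9 Ftool [-0.9 -4.2  0. ]
t 11.27 [ 0.6267 -0.0141  0.0698] yaw -40.1 Ftool [-2.5 -8.   0.3]
t 11.43 [ 0.6258 -0.0151  0.0698] yaw -41.1 Ftool [-2.8 -9.5 -0. ]
t 11.6 [ 0.625  -0.016   0.0698] yaw -42.1 Ftool [ -3.  -11.6   0.1]
```

```bash
S(){ python3 chk.py $1; }
python3 -m crank '[[0,0.0015,0,1,-0.3],[0,0.0015,0,1,-0.3]]' >/dev/null && S 14.5 &&
python3 -m crank '[[0,0.0015,0,1,-0.3],[0,0.0015,0,1,-0.3]]' >/dev/null && S 15 &&
python3 -m crank '[[0,0.0008,0,0.5,-0.3],[0,0.0008,0,0.5,-0.3],[0,0.0008,0,0.5,-0.3]]' >/dev/null && S 15
```

```text
t 11.77 [ 0.6241 -0.0169  0.0699] yaw -43.1 Ftool [ -3.3 -11.8   0.4]
t 11.93 [ 0.6232 -0.0178  0.0699] yaw -44.1 Ftool [ -5.3 -13.8   1.4]
t 12.18 [ 0.6228 -0.0182  0.07  ] yaw -44.5 Ftool [ -4.8 -13.6   0. ]
```

```bash
python3 -m crank '[[0,0.0012,0,0.8,-0.3],[0,0.0012,0,0.8,-0.3],[0,0.0012,0,0.8,-0.3]]' >/dev/null; python3 chk.py 15
python3 -m crank '[[0,-0.003,0,0,-0.3],[0,-0.008,0,0,-0.3],[0,-0.012,0,0,-0.3],[0,-0.012,0,0,-0.3]]' >/dev/null; python3 chk.py 15
```

```text
t 12.43 [ 0.622  -0.0189  0.0699] yaw -45.3 Ftool [ -4.5 -14.4   1.9]
t 12.77 [ 0.6296 -0.0122  0.0696] yaw -45.3 Ftool [ 1.1  0.1 -0.3]
```

```bash
python3 -m crank '[[0,0.002,-0.02,0,-0.3],[0,0.002,-0.05,0,-0.3],[0,0.002,-0.09,0,-0.3],[0.03,0.002,-0.13,0,-0.3],[0.06,0.002,-0.15,0,-0.3],[0.09,0.002,-0.15,0,-0.3],[0.12,0.002,-0.15,0,-0.3],[0.12,0.002,-0.15,0,-0.3]]'; python3 -c "
from h import *
p,d=eyes.get_image('side');q,d=eyes.get_image('top')
for n,im,roi in(('top',q,(290,150,390,240)),('side',p,(285,170,360,240))):
    for a,c,pts in blobs(im,'red',roi,8): print(n,a,c,ray(n,c,.101 if n=='top' else .075))
cv2.imwrite('pics/c8.png',np.hstack([cv2.resize(p[180:260,295:415],None,fx=4,fy=4),cv2.resize(q[180:280,300:380],None,fx=4,fy=4)[:320]]))"
```

```text
time: 13.43
tool_pos: [0.7139, -0.1036, 0.2192]
tcp_rot: [2.895, -1.216, 0.002]
ft_force: [-1.3, -0.3, -0.7]
gripper_width: 0.349
grasp_force: 0.0
top 49 [352.93877551 188.75510204] [[ 0.62839662 -0.00767353  0.101     ]]
side 147 [315.24489796 192.70068027] [[ 0.62885161 -0.00851924  0.075     ]]
```

View pics/c8.png

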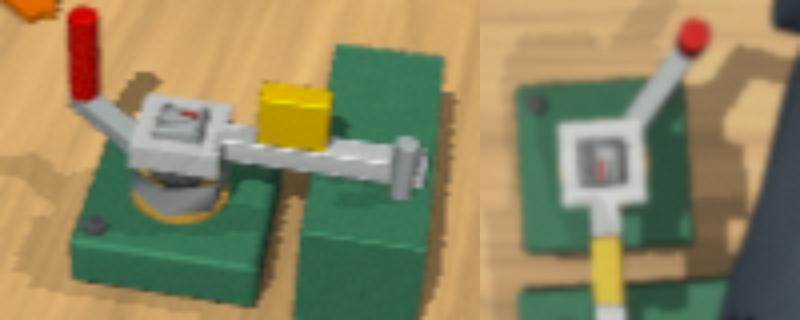

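The key is still seated with its handle at the pin, the lever has swung to about -35° and the gripper is clear. Handing in.

```bash
python3 -c "
from rig import workorder
print(workorder.hand_in())"
```

```text
the job is handed in; nothing more can be done
None
```

I handed the job in at about 13.5 s, but the hand-in returned no verdict: the key is seated with its handle at the stop pin, the jam nut was tightened with about 14.4 N at the post (bite not read directly, about 0.036 rad by the given figures), the arm is clear of everything, and it did not touch the jar, square or pliers.

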